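Shut a gearbox drain valve down its filler tower

TASK

Shut the drain valve at the bottom of the gearbox's filler tower: take the T-key off its blue stand, lower it down the tower until its socket sits right over the square stem, and turn the stem clockwise with the key as far as it goes, so that the orange pointer stands at the green mark. Then lift the key out and hang it back upright in its stand, with its bar across the two uprights between the lips. Last, cover the tower with the yellow cup-shaped dust cap, mouth down, rim on rim and centred, let go, and leave the oil filter, spray can and bearing as they are.

Things in the scene. Friction and masses are not known exactly. Their poses are not given: they have to be found in the camera images.
- casing: aluminium gearbox end casing, fixed: a plate 200 (its x) by 170 (its y) mm, 30 high, with a brass spout out of its -y side and, at its centre, a round filler tower that stands up to 140 mm above the bench. Origin on the tower's axis at the bench. On the plate, 72 mm from the axis, are a red mark (valve open, 45 degrees left of the casing's +x seen from above) and a green mark (shut, 45 degrees right of +x).
- tower_mouth (a point): centre of the tower's open top rim, 140 mm above the bench. Tower tube: 62 mm outside, 48 mm bore, flat rim 7 mm wide; the bore is clear down to the valve disc, whose face is 34 mm above the bench. Low on the +x side it is open so that the pointer can swing.
- stem_top (a point): centre of the top of the valve's brass square stem, on the tower's axis, 84 mm below the mouth (56 mm above the bench). The stem is 16 mm square (its uppermost 4 mm only 12 mm square) and 22 mm tall above its disc; z up; its sides are parallel to this point's x and y; x points along the orange pointer (an arm that sticks out of the tower's foot, tip 60 mm from the axis). Turns with the valve.
- valve (a joint): angle of the valve, rad: 0 = open (pointer at red), grows as the stem turns clockwise seen from above, 1.57 = shut against its stop (pointer at green); shut counts from 1.42. Stays where it is left; turning takes about 0.12 N m.
- key_bar (a point): centre of the T-key's red cross bar. The bar lies along this point's y: 110 long, 16 wide, 16 mm high. z points up along the key. The key (0.35 kg) has a 14 mm round steel shank below the bar's middle and hangs balanced when held by the bar's middle.
- key_foot (a point): centre of the lower end of the key's steel socket, 138 mm below the bar's centre (130 mm below its underside). The socket is open downwards, 20 mm square inside with sides parallel to the key's x and y (so it fits the stem at every quarter turn, with some 15 degrees of play either way), 20 mm deep, about 37 mm across its corners outside. Fully seated its lower end is 20 mm below the stem's top and the bar's underside 26 mm above the tower mouth.
- stand_seat (a point): where the centre of the key's bar lies when it hangs in its blue stand, 158 mm above the bench. The stand is fixed: a base 100 by 120 mm, 10 high, and two uprights 10 mm thick with a clear gap of 70 mm between them along this point's y, tops at 150 mm. The bar lies along y across both tops, between 6 mm high lips 25 mm apart along x; the shank hangs in the gap, the socket 10 mm above the base. Nothing overhead; open on the +x and -x sides.
- cap_center (a point): centre of the yellow dust cap, half-way up: a cup standing mouth down on the bench, 58 mm in diameter, 46 mm high, wall 6 mm, closed top, smooth outside, 0.12 kg; z up.
- cap_rim (a point): centre of the cap's rim (its mouth), the plane on which it stands, 23 mm below its centre.
- filter: bystander: white oil filter can, 76 mm diameter, 85 high, upright; origin at the middle of its underside.
- spray: bystander: aluminium and blue spray can, 62 mm diameter, 165 high, upright; origin at the middle of its underside.
- bearing: bystander: steel bearing ring, 72 mm diameter, 20 high, lying flat; origin at the middle of its underside.
Mind the look-alikes: they are no part of the job. What is shaped like the part that bears stand_seat but pink is not meant. Leave any pink look-alike of the part that bears key_bar alone.

How it is judged (in metres and radians):
On the way, in this order (a step that is already met when the one before it is completed fails the run):
1. the key stands in the tower with its socket at least 12 mm down over the square stem, the valve not yet turned (horizontal distance between key_foot and stem_top below 0.008 m and z of key_foot in the frame of stem_top below -0.012 m and angle between key_foot's own z axis and vertical below 0.12 rad and value of joint valve below 0.9 rad), for 0.15 s.
2. with the key still on the stem the valve is turned shut (horizontal distance between key_foot and stem_top below 0.008 m and z of key_foot in the frame of stem_top below -0.012 m and angle between key_foot's own z axis and vertical below 0.12 rad and value of joint valve above 1.42 rad), for 0.15 s.
3. the key hangs upright in its stand again (x of key_bar in the frame of stand_seat between -0.01 and 0.01 m and y of key_bar in the frame of stand_seat between -0.02 and 0.02 m and z of key_bar in the frame of stand_seat between -0.006 and 0.006 m and angle between key_foot's own z axis and vertical below 0.12 rad and angle between the y axis of key_bar and the y axis of stand_seat, either way round below 0.25 rad and value of joint valve above 1.42 rad), for 0.3 s.
4. the cap stands mouth down on the tower's rim (horizontal distance between cap_rim and tower_mouth below 0.009 m and z of cap_rim in the frame of tower_mouth between -0.004 and 0.004 m and angle between cap_rim's own z axis and vertical below 0.06 rad and height (world z) of cap_center above 0.14 m), for 0.2 s.
At the end, for the whole second after the job is handed in: The valve is shut (at least 1.42 rad); the key hangs upright in its stand, bar along the seat's y within 0.25 rad and its centre within 10 mm (across), 20 mm (along) and 6 mm (height) of the seat; the cap rests mouth down and level on the tower's rim, within 9 mm of centred and 4 mm of its height (all of step 3 and all of step 4); the robot touches nothing.
It fails at once if the oil filter is pushed more than 30 mm or tipped over (distance of filter from where it was at the start of the episode above 0.03 m or angle between filter's own z axis and vertical above 0.4 rad).
It fails at once if the spray can is pushed more than 30 mm or tipped over (distance of spray from where it was at the start of the episode above 0.03 m or angle between spray's own z axis and vertical above 0.4 rad).
It fails at once if the bearing is pushed more than 30 mm or tipped over (distance of bearing from where it was at the start of the episode above 0.03 m or angle between bearing's own z axis and vertical above 0.4 rad).
It also fails if it takes over 72 s, if anything falls off the work surface, if the arm or the gripper's body presses on something with over 40 N, if the wrist force passes 120 N, or if a joint passes its speed limit or range.

ROBOT

A 7-joint arm with a two-finger parallel gripper is mounted at the origin on the work surface. World frame = base frame: x ahead of the robot, y to its left, z up, the work surface at z = 0. Lengths are in mm, angles in degrees, forces in N, time in s.
With the tool pointing down it reaches from about 400 to 875 mm from the base axis. Payload 19.3 kg.
Tool frame: the origin (TCP) lies midway between the tips of the shut fingers; the grasp point (between the pads) lies 19 mm behind it; x points along the fingers, z is the direction in which the jaws open and shut, and the axes are right-handed (so a half turn about x gives the same grasp; the last joint's range is limited). The gripper opens to 85 mm and grips with 20 to 120 N. Pads are 22 mm wide; open, the fingers measure 114 mm over their backs; the gripper's body (76 mm by 85 mm) begins 54 mm behind the grasp point. The pads swing forward as they close: fully open they stand 13 mm farther back than shut.
Start: joints at [70.978, 29.874, -2.08, 91.645, 1.215, 58.505, -6.463], TCP at [161.734, -603.702, 231.291] pointing down, gripper open.
Joint ranges: [-166.77, 166.77], [-17.47, 122.26], [-85.68, 81.53], [9.62, 139.38], [-72.42, 252.41], [9.2, 110.78], [-144.41, 144.41]. Speed limits (degrees/s): [108.29, 108.29, 136.94, 136.94, 172.46, 172.46, 172.46].

INTERFACE

Orientations are given as [roll, pitch, yaw] about the fixed x, y, z axes, in that order (R = Rz(yaw) Ry(pitch) Rx(roll)).
In Python, from bench import status, eyes, robot, nets gives the robot as it stands. The module is installed in compiled form; this text tells all that it offers.
- The arm moves only by the tool send_rows, never from a script. Its argument "steps" is one flat list of numbers, 7 for each row, row after row: the shift along the tool's x, y, z in cm, then the turn, a rotation vector about the tool's x, y, z in rad, then the finger opening in cm, from 0 to 8.54. A call has exactly 10 rows; each row shifts and turns the commanded pose from where the row before left it, along the tool's axes as they then stand; what a row does not reach is not made up. A row lasts 1/10 s, in which the tool goes at most 50 mm and 8.59 degrees, less where a joint would pass 70% of its speed; a pose out of reach is approached as far as the arm can. A call with a gripper value outside its range is refused whole. The fingers move at their own pace and stop on an object; "force" is the grip in N (left out, the last holds). Time passes only in rows, so rows that do not move let the fingers close, or fill a call up. It gives the time, the measured TCP pose, the force and the opening at its end, in the units of the state.
- status.observe(): the state, without advancing time (a new reading comes with each control period).
- eyes.snapshot(name): name is "side" or "top"; returns the picture (400x640x3 uint8, red, green, blue); there is no depth.
- eyes.camera_params(name): a dict with "vertical_fov" (degrees; the focal length in pixels is half the picture's height over the tangent of half this angle, whatever the lens; pixels are square), "cx", "cy" (the principal point, pixels), "extrinsics" (4x4, takes a point from world to camera coordinates). Camera axes: x right, y down, z forward; pixel columns grow to the right and rows downward; lengths in mm; the calibration is good to about 2 mm. A picture is of the moment at which its call begins. camera_params takes no time and is no camera call.
- robot.hand_in(): hands the job in, once; it reports no verdict.
Trained networks look in the newest picture that a camera, given by its name, has taken for a name from the list of things; names that differ only in an ending like _2 or _b are one class to them, and where a whole thing is asked for, a point or a joint stands for the part that bears it (a point fixed in the world has none). Each returns a list of dicts, best first, with "confidence" (0 to 1); they miss things now and then, are a little off and sometimes report something else, mostly with a low value. They report only what shows in the picture. A call takes as long as a camera call. They do not tell look-alikes from the thing itself.
- nets.look_for(camera, label): "xy" ([column, row] in pixels, amid what is visible of it).
- nets.mark_of(camera, label): "xy" ([column, row] in pixels: a listed point, or the origin of a listed thing).
The state is a dict: "time_s": time; "joint_pos": joint angles; "joint_velocities": joint speeds; "joint_torque": joint torques, N m; "eef_pos": TCP position; "orientation": TCP orientation; "ft_force": force on the tool from outside, world axes, zero at the start; "wrist_torque": the same for the moment, N m; "width": finger opening in mm.
Only numpy, scipy, OpenCV 4.12 (cv2) and the standard library are available. Lean on these libraries where they do the work, as an engineer would, in place of code of your own. Each camera call takes 0.05 s, during which the arm holds its last target. There are 200 camera calls.

## Working session

There is one attempt and no reset: what is moved stays moved. The work goes in short steps, Python scripts to look and compute and a tool call to move; the robot and the scene stay as the last step left them, time stands still between calls to the robot, and variables do not carry over. Pictures are saved under pics/ and viewed, about 8 in all and at most 12, crops included, and the job is handed in when it is done.

Besides the shell and the picture viewer there is one more tool, called after "Call:" in YAML: its name, and indented under it one key for each argument. send_rows: Moves the arm, as the interface text tells. Its arguments: {"type":"object","properties":{"steps":{"type":"array","items":{"type":"number"}},"force":{"type":"number"}},"required":["steps"]}

```bash
mkdir -p pics; cat > h.py <<'E'
import numpy as np, cv2
from bench import status, eyes, robot, nets
def cam(n):
    p=eyes.camera_params(n); f=200/np.tan(np.radians(p["vertical_fov"]/2)); return f,p["cx"],p["cy"],np.array(p["extrinsics"])
def ray(n,uv):
    f,cx,cy,E=cam(n); R=E[:3,:3]; o=-R.T@E[:3,3]
    return o,R.T@np.array([(uv[0]-cx)/f,(uv[1]-cy)/f,1.])
def atz(n,uv,z):
    o,d=ray(n,uv); return o+d*(z-o[2])/d[2]
def proj(n,P):
    f,cx,cy,E=cam(n); c=E[:3,:3]@np.array(P,float)+E[:3,3]; return np.array([cx+f*c[0]/c[2],cy+f*c[1]/c[2]])
def tri(uv1,uv2,n1="top",n2="side"):
    o1,d1=ray(n1,uv1);o2,d2=ray(n2,uv2);d1/=np.linalg.norm(d1);d2/=np.linalg.norm(d2)
    A=np.stack([d1,-d2],1);t=np.linalg.lstsq(A,o2-o1,rcond=None)[0]
    a,b=o1+t[0]*d1,o2+t[1]*d2; return (a+b)/2,np.linalg.norm(a-b)
def save(n,fn,box=None,s=1):
    im=eyes.snapshot(n)
    if box: im=im[box[1]:box[3],box[0]:box[2]]
    im=cv2.resize(im,None,fx=s,fy=s,interpolation=cv2.INTER_CUBIC)
    cv2.imwrite("pics/"+fn,im[:,:,::-1])
E
python3 - <<'E'
from h import *
np.set_printoptions(precision=1,suppress=True)
print(status.observe())
for n in("top","side"):
    save(n,n+"0.png")
    f,cx,cy,EE=cam(n); print(n,f,cx,cy,"pos",ray(n,(cx,cy)))
    for l in["tower_mouth","stem_top","key_bar","key_foot","stand_seat","cap_center","cap_rim","filter","spray","bearing","casing"]:
        print(l,[(np.round(d["xy"],1).tolist(),round(d["confidence"],2)) for d in nets.mark_of(n,l)])
E
```

```text
{'time_s': 0.0, 'joint_pos': array([71. , 29.9, -2.1, 91.7,  1.2, 58.5, -6.5]), 'joint_velocities': array([ 0. ,  0.1, -0. ,  0. ,  0.1,  0. ,  0. ]), 'joint_torque': array([  0. , -92.7,   2. , -37. ,   0. ,   0. ,  -0. ]), 'eef_pos': array([ 161.7, -603.4,  230.7]), 'orientation': array([-176.6,   89.9,  108.4]), 'ft_force': array([ 0.9, -1. , -0.9]), 'wrist_torque': array([-0.,  0., -0.]), 'width': 85.51690737629603}
top 374.1527305672042 318.95423370068266 197.10659490986475 pos (array([ 483.5,   74.5, 1108.6]), array([ 0.,  0., -1.]))
tower_mouth [([347.8, 201.5], 0.9)]
stem_top [([348.1, 203.2], 0.46)]
key_bar [([233.7, 287.5], 0.98), ([239.1, 223.8], 0.85)]
key_foot [([243.8, 276.3], 0.79), ([253.2, 227.3], 0.59)]
stand_seat [([249.0, 224.3], 0.89), ([175.0, 239.7], 0.77)]
cap_center [([451.9, 213.5], 0.84), ([450.9, 216.7], 0.23)]
cap_rim [([451.3, 213.0], 0.78)]
filter [([276.4, 134.5], 0.58)]
spray [([431.6, 155.6], 0.56)]
bearing [([349.3, 113.2], 0.92), ([348.7, 201.1], 0.6)]
casing [([344.6, 201.2], 0.89)]
side 371.9439485470834 317.32030086702724 204.9962205795324 pos (array([430.6, 806.7, 967.5]), array([ 0.1, -0.7, -0.8]))
tower_mouth [([322.5, 186.2], 0.85)]
stem_top [([321.6, 208.3], 0.47)]
key_bar [([334.1, 259.9], 0.74), ([290.8, 160.7], 0.15)]
key_foot []
stand_seat [([348.0, 325.8], 0.77), ([333.7, 254.4], 0.7)]
cap_center [([343.4, 153.3], 0.48)]
cap_rim [([339.6, 152.7], 0.63)]
filter [([246.0, 257.7], 0.75)]
spray [([293.9, 155.8], 0.91), ([332.9, 260.2], 0.22)]
bearing [([250.8, 206.7], 0.69)]
casing [([318.9, 214.1], 0.84)]
```

View pics/top0.png

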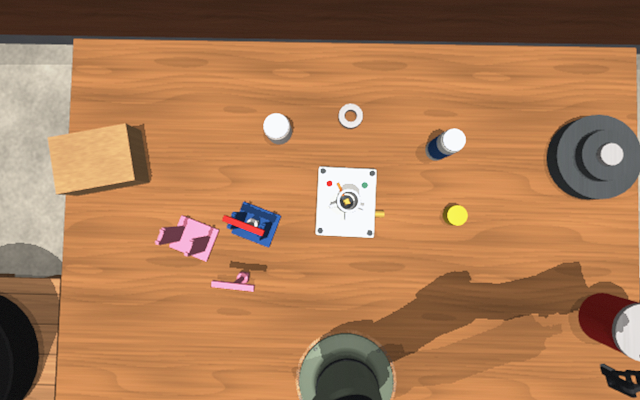

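View pics/side0.png

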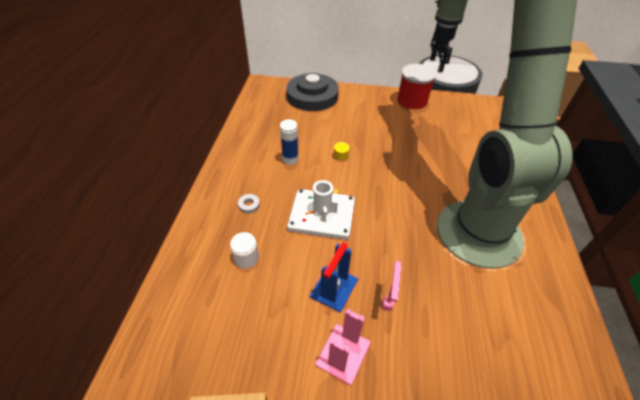

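```bash
python3 - <<'E'
from h import *
np.set_printoptions(precision=2,suppress=True)
for n in("top","side"): print(n,cam(n)[3])
im=cv2.imread("pics/top0.png")[120:320,140:320]
cv2.imwrite("pics/crop1.png",cv2.resize(im,None,fx=4,fy=3.99,interpolation=cv2.INTER_CUBIC)[:, :][200*0:800][160:760])
E
```

```text
top [[   0.02   -1.     -0.01   76.64]
 [  -1.     -0.02   -0.04  530.01]
 [   0.04    0.01   -1.   1086.93]
 [   0.      0.      0.      1.  ]]
side [[  -0.99   -0.14    0.01  531.54]
 [  -0.12    0.74   -0.66   89.05]
 [   0.09   -0.65   -0.75 1217.31]
 [   0.      0.      0.      1.  ]]
```

Top view: the candidates for the key bar are the red bar at (244,226) on the blue stand and the pink lying T at (233,287). For the stand they are blue (255,223) and pink (188,238). By the description I choose red and blue. The casing is at (346,202), the cap at (457,215), and the bystanders at (277,127), (350,115) and (447,143). I'll check the choice in one close crop.

```bash
python3 - <<'E'
from h import *
np.set_printoptions(precision=1,suppress=True)
top=cv2.imread("pics/top0.png"); side=cv2.imread("pics/side0.png")
a=cv2.resize(top[195:255,210:290],None,fx=5,fy=5,interpolation=cv2.INTER_CUBIC)
b=cv2.resize(top[160:245,308:393],None,fx=4.7,fy=4.7,interpolation=cv2.INTER_CUBIC)
h=max(a.shape[0],b.shape[0]);
o=np.zeros((h,a.shape[1]+b.shape[1],3),np.uint8); o[:a.shape[0],:a.shape[1]]=a;o[:b.shape[0],a.shape[1]:]=b
cv2.imwrite("pics/crop2.png",o)
def blob(im,f,box):
    x0,y0,x1,y1=box; hsv=cv2.cvtColor(im,cv2.COLOR_BGR2HSV)[y0:y1,x0:x1].astype(int)
    m=f(hsv[...,0],hsv[...,1],hsv[...,2]); ys,xs=np.nonzero(m); return np.stack([xs+x0,ys+y0],1).astype(float)
red=lambda h,s,v:((h<6)|(h>174))&(s>190)&(v>90)
yel=lambda h,s,v:(h>24)&(h<36)&(s>150)
for nm,im,f,box,z in[("bar",top,red,(210,200,290,260),166),("cap",top,yel,(430,190,490,240),46)]:
    p=blob(im,f,box); c=p.mean(0); r=cv2.minAreaRect(p.astype(np.float32)); print(nm,len(p),c,r,atz("top",c,z), atz("top",r[0],z))
    pts=cv2.boxPoints(r); print([atz("top",q,z)[:2] for q in pts])
p=blob(side,red,(310,230,370,285)); r=cv2.minAreaRect(p.astype(np.float32)); print("side bar",len(p),r,p.mean(0))
pt=blob(top,red,(210,200,290,260)).mean(0); print("tri bar",tri(pt,p.mean(0)))
p=blob(side,yel,(325,135,360,170)); print("side cap",len(p),p.mean(0)); print(tri((457,215),p.mean(0)))
print("mouth",tri((347.8,201.5),(322.5,186.2)),atz("top",(347.8,201.5),140),atz("side",(322.5,186.2),140))
print("casing",tri((344.6,201.2),(318.9,214.1)))
print("filter",tri((276.4,134.5),(246,257.7)),"spray",tri((431.6,155.6),(293.9,155.8)),"bearing",tri((349.3,113.2),(250.8,206.7)))
print("seat",tri((249,224.3),(333.7,254.4)))
E
```

```text
bar 146 [240.1 223.8] ((243.3179168701172, 225.02359008789062), (42.99513626098633, 6.652542591094971), 19.17900848388672) [450.2 283.5 166. ] [447.3 275.4 166. ]
[array([455.9, 329.8]), array([471.9, 324.8]), array([438.7, 221.1]), array([422.8, 226.2])]
cap 331 [456.8 215. ] ((456.800048828125, 214.9000244140625), (20.124608993530273, 19.677398681640625), 26.56505012512207) [ 484.9 -302.4   46. ] [ 485.  -302.5   46. ]
[array([ 472. , -264.9]), array([ 522.3, -289.3]), array([ 498. , -340.1]), array([ 447.8, -315.7])]
side bar 261 ((335.21539306640625, 259.62310791015625), (7.442083358764648, 38.574798583984375), 29.744882583618164) [335.2 259.6]
tri bar (array([450.9, 283.9, 164.3]), np.float64(1.4576338797773827))
side cap 117 [341.4 147.2]
(array([ 486.8, -304. ,   42.8]), np.float64(4.1174098813869335))
mouth (array([517. ,  12.5, 145.2]), np.float64(7.9412670414181)) [513.2  11.9 140. ] [521.5   7.7 140. ]
casing (array([523.9,  13.5,  10.9]), np.float64(12.186586190291376))
filter (array([717.2, 219.4,  12. ]), np.float64(12.877097820693326)) spray (array([ 657. , -232.1,   37.4]), np.float64(7.2169272391724215)) bearing (array([776.3,   2.5,  -6. ]), np.float64(13.51025500306258))
seat (array([453.3, 263.3, 156.5]), np.float64(8.388711528601021))
```

View pics/crop2.png

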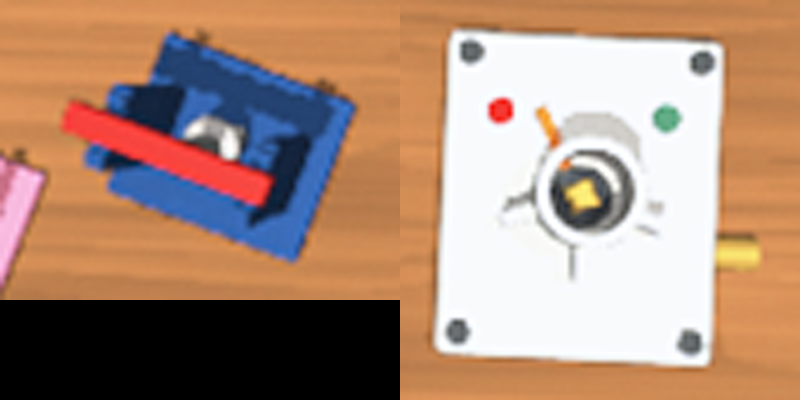

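The crop confirms it: the red bar lies on the blue stand with its ends at about px (223,219) and (264,233). On the casing, the pointer is at px (338,183), already about 18° off the red mark at (329,183). The green mark is at (365,185). Now the refined fits.

```bash
cat >> h.py <<'E'
from scipy.spatial.transform import Rotation as Ro
def pose():
    s=status.observe(); return s["eef_pos"],Ro.from_euler("xyz",s["orientation"],degrees=True).as_matrix(),s
def shift(P,Q=None):
    p,R,s=pose(); return R.T@(np.array(P,float)-p)/10
def jaw():
    p,R,s=pose(); return np.degrees(np.arctan2(R[1,2],R[0,2]))
E
python3 - <<'E'
from h import *
np.set_printoptions(precision=1,suppress=True)
top=cv2.imread("pics/top0.png"); hsv=cv2.cvtColor(top,cv2.COLOR_BGR2HSV).astype(int)
x0,y0,x1,y1=308,160,393,245
H,S,V=[hsv[y0:y1,x0:x1,i] for i in range(3)]
def pts(m): ys,xs=np.nonzero(m); return np.stack([xs+x0,ys+y0],1).astype(np.float32)
w=pts((S<45)&(V>150)); r=cv2.minAreaRect(w); print("plate",r); c=[atz("top",q,30)[:2] for q in cv2.boxPoints(r)]; print(np.array(c),np.mean(c,0))
for n,m in[("red",((H<5)|(H>175))&(S>170)),("green",(H>60)&(H<95)&(S>60)),("orange",(H>8)&(H<20)&(S>140)&(np.add.outer(np.arange(y0,y1),0*np.arange(x0,x1))<200)&(np.add.outer(0*np.arange(y0,y1),np.arange(x0,x1))<347)&(np.add.outer(np.arange(y0,y1),0*np.arange(x0,x1))>178)&(np.add.outer(0*np.arange(y0,y1),np.arange(x0,x1))>330)),("stem",(H>18)&(H<32)&(S>120)&(np.add.outer(0*np.arange(y0,y1),np.arange(x0,x1))<360))]:
    p=pts(m); 
    z={"red":30,"green":30,"orange":36,"stem":56}[n]
    print(n,len(p),p.mean(0),atz("top",p.mean(0),z)[:2], atz("top",p[p[:,1].argmin()],z)[:2])
g=cv2.cvtColor(top,cv2.COLOR_BGR2GRAY)
big=cv2.resize(g[185:220,330:365],None,fx=8,fy=8,interpolation=cv2.INTER_CUBIC)
print([( (q[0]+.5)/8-.5+330,(q[1]+.5)/8-.5+185,q[2]/8) for q in (cv2.HoughCircles(big,cv2.HOUGH_GRADIENT,1.5,20,param1=100,param2=20,minRadius=60,maxRadius=110)[0][:5])])
print("bar tri",tri((243.3,225.0),(335.2,259.6)))
print("jaw",jaw(), pose()[1])
print("to wp",shift((520,-250,260)))
E
```

```text
plate ((345.7353210449219, 201.558837890625), (58.790531158447266, 69.15972900390625), 2.726310968399048)
[[419.   97.9]
 [618.6  92.9]
 [614.  -76.9]
 [414.9 -70.7]] [516.6  10.8]
red 20 [329.  183.1] [568.5  59.9] [574.6  60.2]
green 23 [364.1 184.8] [565.8 -41.3] [573.9 -40.9]
orange 21 [339.6 187.6] [555.7  29.4] [568.8  37.1]
stem 33 [346.1 201.2] [516.4  11.3] [525.6   8.9]
[(np.float32(348.40625), np.float32(200.21875), np.float32(8.85)), (np.float32(345.59375), np.float32(202.28125), np.float32(9.6375)), (np.float32(346.15625), np.float32(198.90625), np.float32(11.5125)), (np.float32(343.15625), np.float32(204.34375), np.float32(10.48125)), (np.float32(349.15625), np.float32(197.78125), np.float32(11.325))]
bar tri (array([449.4, 277.9, 155.2]), np.float64(4.900668389261932))
jaw -75.00061045586659 [[-0.   1.   0.3]
 [ 0.   0.3 -1. ]
 [-1.   0.  -0. ]]
to wp [ -2.9  43.8 -24.9]
```

Call:
send_rows:
  steps: [-0.3,4.3,-2.5,0,0,0,8.5,-0.3,4.3,-2.5,0,0,0,8.5,-0.3,4.3,-2.5,0,0,0,8.5,-0.3,4.3,-2.5,0,0,0,8.5,-0.3,4.3,-2.5,0,0,0,8.5,-0.3,4.3,-2.5,0,0,0,8.5,-0.3,4.3,-2.5,0,0,0,8.5,-0.3,4.3,-2.5,0,0,0,8.5,-0.3,4.3,-2.5,0,0,0,8.5,-0.3,4.3,-2.5,0,0,0,8.5]
  force: 60

```text
time_s: 2.2
eef_pos: [513.6, -249.3, 261.7]
orientation: [40.9, 90.0, -34.1]
ft_force: [0.6, -1.5, 0.1]
width: 84.9
```

Call:
send_rows:
  steps: [0,0,0,-0.1,0,0,8.5,0,0,0,-0.1,0,0,8.5,0,0,0,-0.1,0,0,8.5,0,0,0,-0.1,0,0,8.5,0,0,0,-0.1,0,0,8.5,0,0,0,-0.1,0,0,8.5,0,0,0,-0.1,0,0,8.5,0,0,0,-0.1,0,0,8.5,0,0,0,-0.1,0,0,8.5,0,0,0,-0.1,0,0,8.5]

```text
time_s: 3.2
eef_pos: [512.4, -251.0, 261.4]
orientation: [-30.7, 90.0, -48.1]
ft_force: [-0.0, -0.5, -0.8]
width: 85.0
```

```bash
python3 - <<'E'
from h import *
np.set_printoptions(precision=2,suppress=True)
p,R,s=pose(); print(s["time_s"],p,jaw(),s["joint_pos"],shift((447.3,275.4,250)))
E
```

```text
3.2 [ 512.36 -251.    261.37] -17.4771419886436 [ 36.47  24.36 -22.4   97.28  10.42  60.41  -6.77] [  1.13  48.26 -22.02]
```

Call:
send_rows:
  steps: [0,4.3,-2.0,0,0,0,8.5,0,4.3,-2.0,0,0,0,8.5,0,4.3,-2.0,0,0,0,8.5,0,4.3,-2.0,0,0,0,8.5,0,4.3,-2.0,0,0,0,8.5,0,4.3,-2.0,0,0,0,8.5,0,4.3,-2.0,0,0,0,8.5,0,4.3,-2.0,0,0,0,8.5,0,4.3,-2.0,0,0,0,8.5,0,4.3,-2.0,0,0,0,8.5]

```text
time_s: 4.2
eef_pos: [452.2, 221.3, 261.6]
orientation: [19.6, 90.0, 1.9]
ft_force: [1.4, -0.2, 0.8]
width: 84.9
```

Call:
send_rows:
  steps: [0,1.3,-0.5,0,0,0,8.5,0,1.3,-0.5,0,0,0,8.5,0,1.3,-0.5,0,0,0,8.5,0,1.3,-0.5,0,0,0,8.5,0,0,0,0,0,0,8.5,0,0,0,0,0,0,8.5,0,0,0,0,0,0,8.5,0,0,0,0,0,0,8.5,0,0,0,0,0,0,8.5,0,0,0,0,0,0,8.5]

```text
time_s: 5.2
eef_pos: [449.5, 274.9, 261.4]
orientation: [15.4, 90.0, -2.3]
ft_force: [-0.3, 1.2, 0.3]
width: 85.0
```

```bash
python3 - <<'E'
from h import *
np.set_printoptions(precision=2,suppress=True)
p,R,s=pose(); print(s["time_s"],p,jaw(),s["joint_pos"],shift((447.3,275.4,142)))
E
```

```text
5.2 [449.51 274.89 261.38] -17.730304012833198 [-11.48  21.93 -34.55 103.11  14.26  59.34 -69.16] [11.94 -0.02 -0.23]
```

Call:
send_rows:
  steps: [2.0,0,-0.2,0,0,0,8.5,3.0,0,0,0,0,0,8.5,3.0,0,0,0,0,0,8.5,2.0,0,0,0,0,0,8.5,1.5,0,0,0,0,0,8.5,0.4,0,0,0,0,0,8.5,0,0,0,0,0,0,6.0,0,0,0,0,0,0,4.0,0,0,0,0,0,0,2.5,0,0,0,0,0,0,0.8]

```text
time_s: 6.2
eef_pos: [447.8, 275.9, 142.9]
orientation: [44.5, 89.9, 26.8]
ft_force: [0.7, 0.9, -1.0]
width: 27.9
```

Call:
send_rows:
  steps: [0,0,0,0,0,0,0.8,0,0,0,0,0,0,0.8,0,0,0,0,0,0,0.8,0,0,0,0,0,0,0.8,0,0,0,0,0,0,0.8,0,0,0,0,0,0,0.8,0,0,0,0,0,0,0.8,-0.5,0,0,0,0,0,0.8,-0.5,0,0,0,0,0,0.8,0,0,0,0,0,0,0.8]

```text
time_s: 7.2
eef_pos: [447.7, 275.9, 153.0]
orientation: [49.4, 90.0, 31.7]
ft_force: [-0.3, 0.1, -3.6]
width: 14.5
```

```bash
python3 - <<'E'
from h import *
np.set_printoptions(precision=2,suppress=True)
p,R,s=pose(); print(s["time_s"],p,jaw(),s["ft_force"],s["wrist_torque"],s["joint_pos"])
save("side","side1.png",(260,160,420,330),3.5)
E
```

```text
7.2 [447.72 275.86 152.99] -17.710810683153934 [-0.27  0.06 -3.57] [-0.    0.01  0.01] [-14.73  29.62 -31.4  109.69  20.87  46.33 -75.14]
```

View pics/side1.png

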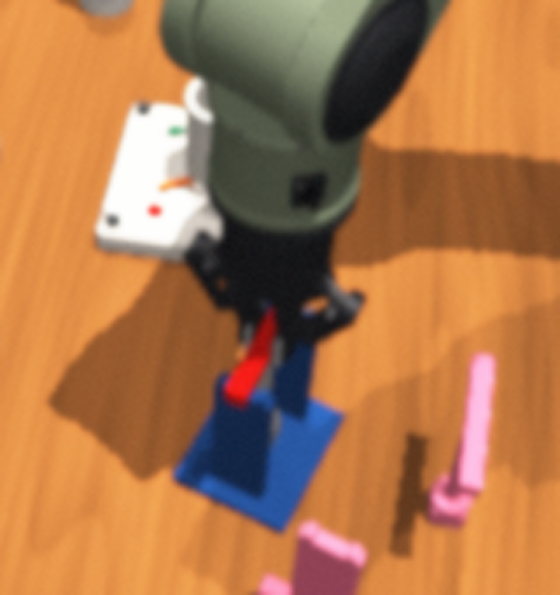

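Call:
send_rows:
  steps: [-1,0,0,0,0,0,0.8,-1.5,0,0,0,0,0,0.8,-1.5,0,0,0,0,0,0.8,-1.5,0,0,0,0,0,0.8,-1.5,0,0,0,0,0,0.8,-1.5,0,0,0,0,0,0.8,-1.5,0,0,0,0,0,0.8,-1.5,0,0,0,0,0,0.8,-1.5,0,0,0,0,0,0.8,-1.5,0,0,0,0,0,0.8]

```text
time_s: 8.25
eef_pos: [447.3, 275.7, 298.5]
orientation: [156.2, 90.0, 138.5]
ft_force: [-0.5, -0.7, -3.6]
width: 14.7
```

Call:
send_rows:
  steps: [0,-1.2,0.8,0,0,0,0.8,0,-2.5,1.6,0,0,0,0.8,0,-2.8,1.7,0,0,0,0.8,0,-2.8,1.7,0,0,0,0.8,0,-2.8,1.7,0,0,0,0.8,0,-2.8,1.7,0,0,0,0.8,0,-2.8,1.7,0,0,0,0.8,0,-2.5,1.6,0,0,0,0.8,0,-2.0,1.5,0,0,0,0.8,0,-1.0,0.6,0,0,0,0.8]

```text
time_s: 9.25
eef_pos: [516.1, 7.3, 297.0]
orientation: [-118.0, 89.9, -135.9]
ft_force: [0.1, 0.1, -4.0]
width: 14.6
```

Call:
send_rows:
  steps: [0,0,0,-0.083,0,0,0.8,0,0,0,-0.085,0,0,0.8,0,0,0,-0.085,0,0,0.8,0,0,0,-0.085,0,0,0.8,0,0,0,-0.085,0,0,0.8,0,0,0,-0.085,0,0,0.8,0,0,0,-0.085,0,0,0.8,0,0,0,-0.085,0,0,0.8,0,0,0,-0.085,0,0,0.8,0,0,0,0,0,0,0.8]

```text
time_s: 10.25
eef_pos: [515.7, 10.4, 297.2]
orientation: [129.9, 90.0, 156.0]
ft_force: [0.9, -1.0, -3.8]
width: 14.7
```

```bash
python3 - <<'E'
from h import *
np.set_printoptions(precision=2,suppress=True)
p,R,s=pose(); print(s["time_s"],p,jaw(),s["ft_force"],s["wrist_torque"],s["joint_pos"],R[:,0])
print(shift((516.4,10.8,200)))
im=eyes.snapshot("top");im2=eyes.snapshot("side")
for n in("top","side"):
    for l in("key_bar","key_foot","tower_mouth"):
        print(n,l,[(np.round(d["xy"],1),round(d["confidence"],2)) for d in nets.mark_of(n,l)][:2])
    print("pred bar,foot",proj(n,p+[0,0,15]),proj(n,p+[0,0,-123]),"mouth",proj(n,(516.4,10.8,140)))
a=cv2.resize(im[150:250,295:395],None,fx=4,fy=4,interpolation=3);b=cv2.resize(im2[120:240,270:370],None,fx=4,fy=4,interpolation=3)[:400]
cv2.imwrite("pics/c3.png",np.hstack([a,b])[:,:,::-1])
E
```

```text
10.25 [515.65  10.38 297.2 ] 26.122270082544553 [ 0.86 -1.   -3.77] [0.01 0.   0.01] [ 21.44  19.08 -37.3  101.8   12.78  63.41   6.01] [-0.  0. -1.]
[9.72 0.   0.09]
top key_bar [(array([234.4, 287.9]), 0.79)]
top key_foot [(array([244.6, 274. ]), 0.65)]
top tower_mouth []
pred bar,foot [353.81 197.99] [349.31 200.13] mouth [348.24 200.27]
side key_bar [(array([326.2, 144.9]), 0.88), (array([396.2, 278.5]), 0.86)]
side key_foot [(array([326.5, 178.8]), 0.65), (array([341.6, 152.7]), 0.61)]
side tower_mouth [(array([323.2, 187.1]), 0.8), (array([321.2, 144.5]), 0.46)]
pred bar,foot [325.88 143.36] [324.56 179.15] mouth [324.01 187.09]
```

View pics/c3.png

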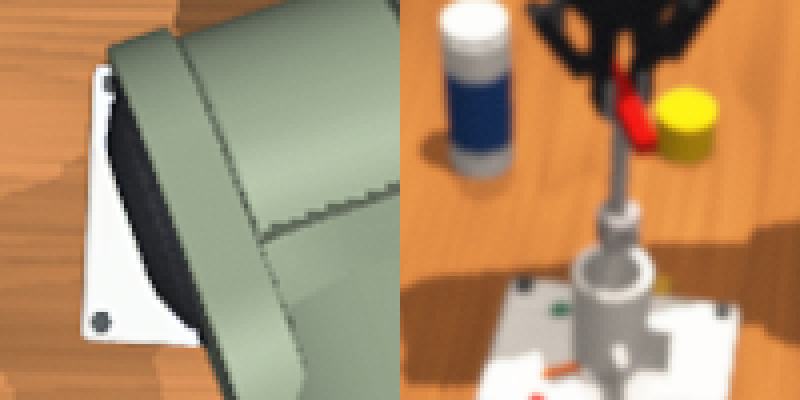

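The side crop shows the socket centred over the tower mouth, with the socket at (325,177) and the mouth at (324,187). Any offset is at most 2 mm, so I'm lowering.

Call:
send_rows:
  steps: [0,0,0.12,0,0,0,0.8,1.2,0,0,0,0,0,0.8,1.2,0,0,0,0,0,0.8,1.2,0,0,0,0,0,0.8,1.2,0,0,0,0,0,0.8,1.2,0,0,0,0,0,0.8,1.2,0,0,0,0,0,0.8,1.2,0,0,0,0,0,0.8,1.2,0,0,0,0,0,0.8,0.6,0,0,0,0,0,0.8]

```text
time_s: 11.65
eef_pos: [516.8, 10.8, 194.0]
orientation: [150.5, 89.9, 176.6]
ft_force: [-0.2, -0.3, -3.5]
width: 14.9
```

Call:
send_rows:
  steps: [0,0,0,0,0,0,0.8,0,0,0,0,0,0,0.8,0.2,0,0,0,0,0,0.8,0.2,0,0,0,0,0,0.8,0.2,0,0,0,0,0,0.8,0.2,0,0,0,0,0,0.8,0.2,0,0,0,0,0,0.8,0.2,0,0,0,0,0,0.8,0.2,0,0,0,0,0,0.8,0.2,0,0,0,0,0,0.8]

```text
time_s: 12.65
eef_pos: [517.1, 10.8, 179.1]
orientation: [126.1, 90.0, 152.2]
ft_force: [0.4, 0.0, -3.8]
width: 14.7
```

Call:
send_rows:
  steps: [0.1,0,0,0,0,0,0.8,0.1,0,0,0,0,0,0.8,0.1,0,0,0,0,0,0.8,0.1,0,0,0,0,0,0.8,0.1,0,0,0,0,0,0.8,0.1,0,0,0,0,0,0.8,0,0,0,0,0,0,0.8,0,0,0,0,0,0,0.8,0,0,0,0,0,0,0.8,0,0,0,0,0,0,0.8]

```text
time_s: 13.65
eef_pos: [517.1, 10.8, 173.3]
orientation: [-134.8, 90.0, -108.8]
ft_force: [-0.0, -0.4, -3.6]
width: 15.1
```

Socket end is at about 50 mm with no contact force, so it has gone over the stem. Going on down.

Call:
send_rows:
  steps: [0.1,0,0,0,0,0,0.8,0.1,0,0,0,0,0,0.8,0.1,0,0,0,0,0,0.8,0.1,0,0,0,0,0,0.8,0.1,0,0,0,0,0,0.8,0.1,0,0,0,0,0,0.8,0.1,0,0,0,0,0,0.8,0.1,0,0,0,0,0,0.8,0,0,0,0,0,0,0.8,0,0,0,0,0,0,0.8]

```text
time_s: 14.65
eef_pos: [517.1, 10.9, 165.3]
orientation: [143.9, 90.0, 169.9]
ft_force: [-0.7, -0.5, -4.1]
width: 14.6
```

```bash
python3 - <<'E'
from h import *
np.set_printoptions(precision=2,suppress=True)
p,R,s=pose(); print(s["time_s"],p,jaw(),s["ft_force"],s["wrist_torque"],R[:,0])
E
```

```text
14.65 [517.08  10.86 165.27] 26.012637283488306 [-0.72 -0.51 -4.08] [-0.22 -0.04  0.01] [-0.  0. -1.]
```

Call:
send_rows:
  steps: [0.1,0,0,0,0,0,0.8,0.1,0,0,0,0,0,0.8,0.1,0,0,0,0,0,0.8,0.05,0,0,0,0,0,0.8,0,0,0,0,0,0,0.8,0,0,0,0,0,0,0.8,0,0,0,0.05,0,0,0.8,0,0,0,0.05,0,0,0.8,0,0,0,0.05,0,0,0.8,0,0,0,0.05,0,0,0.8]

```text
time_s: 15.65
eef_pos: [517.3, 10.7, 161.9]
orientation: [-29.1, 90.0, -14.7]
ft_force: [2.5, -2.2, -4.3]
width: 14.9
```

```bash
python3 - <<'E'
from h import *
np.set_printoptions(precision=2,suppress=True)
p,R,s=pose(); print(s["time_s"],p,jaw(),s["ft_force"],s["wrist_torque"],R[:,0],s["joint_pos"])
E
```

```text
15.65 [517.35  10.7  161.92] 14.428372300442396 [ 2.55 -2.25 -4.35] [-0.54 -0.53 -0.  ] [ 0. -0. -1.] [ 15.32  28.   -30.64 110.51  19.27  46.54 -11.38]
```

Call:
send_rows:
  steps: [0,0,0,0.08,0,0,0.8,0,0,0,0.08,0,0,0.8,0,0,0,0.08,0,0,0.8,0,0,0,0.08,0,0,0.8,0,0,0,0.08,0,0,0.8,0,0,0,0.08,0,0,0.8,0,0,0,0.08,0,0,0.8,0,0,0,0.08,0,0,0.8,0,0,0,0.08,0,0,0.8,0,0,0,0,0,0,0.8]

```text
time_s: 16.65
eef_pos: [517.1, 10.6, 161.9]
orientation: [-66.1, 90.0, -92.9]
ft_force: [-0.1, -2.7, -2.3]
width: 14.7
```

```bash
python3 - <<'E'
from h import *
np.set_printoptions(precision=2,suppress=True)
p,R,s=pose(); print(s["time_s"],p,jaw(),s["ft_force"],s["wrist_torque"],R[:,0],s["joint_pos"])
E
```

```text
16.65 [517.07  10.61 161.88] -26.786417443223872 [-0.13 -2.74 -2.31] [-0.95 -0.01 -0.01] [-0. -0. -1.] [  7.69  26.5  -20.34 110.91  12.77  44.76 -46.6 ]
```

Call:
send_rows:
  steps: [0,-0.08,0.04,0.06,0,0,0.8,0,0,0,0.06,0,0,0.8,0,0,0,0.06,0,0,0.8,0,0,0,0.06,0,0,0.8,0,0,0,0.06,0,0,0.8,0,0,0,0.06,0,0,0.8,0,0,0,0,0,0,0.8,0,0,0,0,0,0,0.8,0,0,0,0,0,0,0.8,0,0,0,0,0,0,0.8]

```text
time_s: 17.65
eef_pos: [517.1, 10.0, 161.8]
orientation: [170.8, 90.0, 123.5]
ft_force: [-1.2, -0.3, -1.0]
width: 14.7
```

```bash
python3 - <<'E'
from h import *
np.set_printoptions(precision=2,suppress=True)
p,R,s=pose(); print(s["time_s"],p,jaw(),s["ft_force"],s["wrist_torque"],R[:,0])
save("side","s4.png",(270,150,370,240),6)
E
```

```text
17.65 [517.08   9.95 161.82] -47.25611262440815 [-1.18 -0.29 -0.99] [-0.3   0.53  0.06] [-0.  0. -1.]
```

View pics/s4.png

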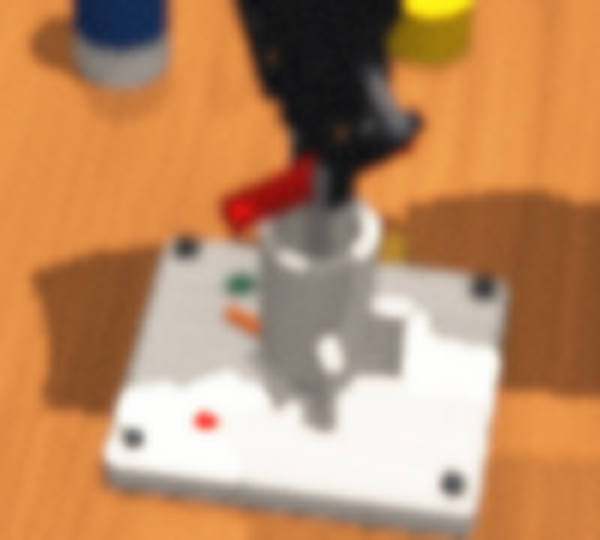

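The orange pointer is now at px (308,202), near green at (310,197), but not there yet. I'll turn further until the torque rises.

Call:
send_rows:
  steps: [0,0,0,0.05,0,0,0.8,0,0,0,0.05,0,0,0.8,0,0,0,0.05,0,0,0.8,0,0,0,0.05,0,0,0.8,0,0,0,0.04,0,0,0.8,0,0,0,0.02,0,0,0.8,0,0,0,0,0,0,0.8,0,0,0,0,0,0,0.8,0,0,0,0,0,0,0.8,0,0,0,0,0,0,0.8]

```text
time_s: 18.7
eef_pos: [517.1, 10.0, 161.8]
orientation: [160.4, 90.0, 98.2]
ft_force: [-1.9, 0.1, -0.2]
width: 14.7
```

```bash
cat > ptr.py <<'E'
from h import *
from scipy.optimize import minimize_scalar
np.set_printoptions(precision=2,suppress=True)
p,R,s=pose(); print(s["time_s"],p,jaw(),s["ft_force"],s["wrist_torque"],R[:,0])
im=eyes.snapshot("side"); hsv=cv2.cvtColor(im,cv2.COLOR_RGB2HSV).astype(int)
x0,y0,x1,y1=300,185,316,222
h=hsv[y0:y1,x0:x1]
def c(m): ys,xs=np.nonzero(m); return np.array([xs.mean()+x0,ys.mean()+y0]),len(xs),(xs.min()+x0,ys[xs.argmin()]+y0)
o=c((h[...,0]>=5)&(h[...,0]<=18)&(h[...,1]>140)&(h[...,2]>120)); g=c((h[...,0]>60)&(h[...,0]<95)&(h[...,1]>70))
print("orange",o,"green",g)
A=np.array([516.6,10.5]);
for z in(34,37): 
    d=atz("side",o[0],z)[:2]-A; t=atz("side",o[2],z)[:2]-A; print("ptr yaw",np.degrees(np.arctan2(d[1],d[0])),np.hypot(*d),np.degrees(np.arctan2(t[1],t[0])),np.hypot(*t))
d=atz("side",g[0],30)[:2]-A; print("green yaw",np.degrees(np.arctan2(d[1],d[0])),np.hypot(*d))
E
python3 ptr.py
```

```text
18.7 [517.1    9.97 161.81] -62.199382572629 [-1.9   0.14 -0.19] [-0.1   0.61  0.07] [-0.  0. -1.]
orange (array([306.35, 187.83]), 60, (np.int64(300), np.int64(185))) green (array([309., 197.]), 1, (np.int64(309), np.int64(197)))
ptr yaw -51.26197041647311 113.48382454685851 -46.0047921014823 137.09511071764064
ptr yaw -50.546459891593834 110.95904605054653 -45.333002152282155 134.63113853454905
green yaw -42.45050116830336 75.39021859849369
```

Call:
send_rows:
  steps: [0,0,0,0.03,0,0,0.8,0,0,0,0.03,0,0,0.8,0,0,0,0.03,0,0,0.8,0,0,0,0,0,0,0.8,0,0,0,0,0,0,0.8,0,0,0,0,0,0,0.8,0,0,0,0,0,0,0.8,0,0,0,0,0,0,0.8,0,0,0,0,0,0,0.8,0,0,0,0,0,0,0.8]

```text
time_s: 19.75
eef_pos: [517.1, 10.0, 161.8]
orientation: [-175.0, 90.0, 117.6]
ft_force: [-2.2, 0.0, 0.0]
width: 14.8
```

```bash
sed -i 's/x0,y0,x1,y1=300,185,316,222/x0,y0,x1,y1=304,194,316,222/; s/>70))$/>40))/' ptr.py; python3 ptr.py; python3 - <<'E'
from h import *
save("side","s5.png",(290,180,330,220),12)
E
```

```text
19.75 [517.1    9.96 161.78] -67.38193622941806 [-2.2   0.    0.03] [0.03 0.73 0.15] [-0.  0. -1.]ptr.py:8: RuntimeWarning: Mean of empty slice.
  def c(m): ys,xs=np.nonzero(m); return np.array([xs.mean()+x0,ys.mean()+y0]),len(xs),(xs.min()+x0,ys[xs.argmin()]+y0)
  ret = ret.dtype.type(ret / rcount)
Traceback (most recent call last):
  File "ptr.py", line 9, in <module>
    o=c((h[...,0]>=5)&(h[...,0]<=18)&(h[...,1]>140)&(h[...,2]>120)); g=c((h[...,0]>60)&(h[...,0]<95)&(h[...,1]>40))
  File "ptr.py", line 8, in c
    def c(m): ys,xs=np.nonzero(m); return np.array([xs.mean()+x0,ys.mean()+y0]),len(xs),(xs.min()+x0,ys[xs.argmin()]+y0)
                                                                                         ~~~~~~^^
ValueError: zero-size array to reduction operation minimum which has no identity
```

View pics/s5.png

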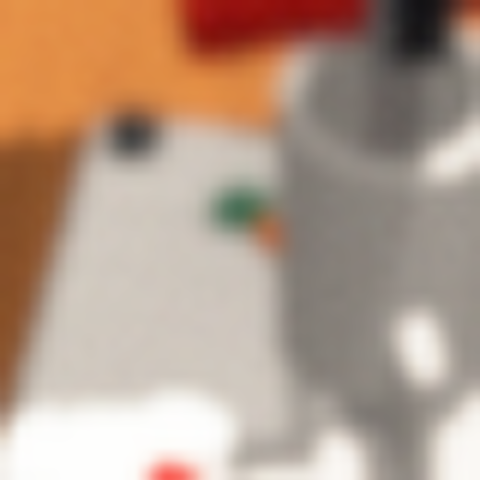

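Pointer tip at px (312,199) is right beside the green mark at (310,197). A little further, to feel the stop.

Call:
send_rows:
  steps: [0,0,0,0.02,0,0,0.8,0,0,0,0.02,0,0,0.8,0,0,0,0.02,0,0,0.8,0,0,0,0.02,0,0,0.8,0,0,0,0,0,0,0.8,0,0,0,0,0,0,0.8,0,0,0,0,0,0,0.8,0,0,0,0,0,0,0.8,0,0,0,0,0,0,0.8,0,0,0,0,0,0,0.8]

```text
time_s: 20.85
eef_pos: [517.1, 10.0, 161.8]
orientation: [-140.2, 90.0, 147.9]
ft_force: [-2.2, 0.1, -3.0]
width: 14.7
```

```bash
python3 - <<'E'
from h import *
np.set_printoptions(precision=2,suppress=True)
p,R,s=pose(); print(s["time_s"],p,jaw(),s["ft_force"],s["wrist_torque"],s["joint_pos"])
im=eyes.snapshot("side"); print(im[194:204,304:316].tolist()[3:8])
for y in(-36,-40,-44,-47): 
    a=np.radians(y); print(y,[proj("side",(516.6+r*np.cos(a),10.5+r*np.sin(a),36)) for r in(45,60)])
a=np.radians(-46.5);print("green",proj("side",(516.6+72*np.cos(a),10.5+72*np.sin(a),30)))
E
```

```text
20.85 [517.07   9.97 161.76] -71.96422483330403 [-2.15  0.13 -3.04] [0.14 0.78 0.34] [ -0.8   25.65  -9.01 111.36   5.66  43.41 -85.02]
[[[205, 196, 187], [202, 195, 185], [190, 186, 175], [155, 160, 146], [107, 132, 111], [78, 113, 89], [79, 109, 83], [103, 111, 84], [130, 119, 96], [135, 123, 110], [129, 121, 114], [128, 121, 115]], [[203, 195, 186], [201, 194, 184], [192, 187, 177], [164, 165, 153], [128, 141, 125], [105, 125, 105], [108, 116, 92], [129, 107, 74], [149, 108, 79], [144, 115, 98], [132, 120, 111], [129, 123, 117]], [[205, 197, 189], [204, 196, 187], [199, 191, 182], [186, 181, 171], [168, 169, 156], [157, 158, 144], [154, 143, 125], [159, 123, 98], [165, 110, 80], [149, 112, 92], [132, 118, 109], [129, 122, 116]], [[207, 199, 189], [205, 198, 189], [204, 196, 187], [201, 193, 183], [197, 190, 180], [191, 185, 175], [186, 173, 162], [180, 153, 136], [169, 127, 107], [148, 116, 99], [132, 118, 110], [128, 120, 114]], [[206, 198, 188], [205, 197, 187], [205, 198, 187], [205, 197, 187], [204, 196, 187], [202, 194, 185], [200, 190, 181], [192, 177, 165], [176, 154, 141], [149, 130, 118], [132, 121, 113], [129, 123, 117]]]
-36 [array([313.48, 201.75]), array([310.33, 199.41])]
-40 [array([314.17, 201.28]), array([311.23, 198.78])]
-44 [array([314.89, 200.84]), array([312.19, 198.21])]
-47 [array([315.45, 200.53]), array([312.95, 197.81])]
green [310.82 196.92]
```

Torque rose to 0.34 N m, and the pointer sits at about −46°, so the valve is against its stop. I'll back off inside the play and lift out.

Call:
send_rows:
  steps: [0,0,0,-0.06,0,0,0.8,0,0,0,-0.06,0,0,0.8,0,0,0,-0.06,0,0,0.8,0,0,0,-0.06,0,0,0.8,0,0,0,0,0,0,0.8,-0.3,0,0,0,0,0,0.8,-0.5,0,0,0,0,0,0.8,-0.7,0,0,0,0,0,0.8,-0.8,0,0,0,0,0,0.8,-0.8,0,0,0,0,0,0.8]

```text
time_s: 21.9
eef_pos: [517.3, 10.1, 193.8]
orientation: [70.6, 90.0, 12.4]
ft_force: [-0.1, -0.8, -3.9]
width: 15.1
```

Call:
send_rows:
  steps: [-1.2,0,0,0,0,0,0.8,-1.2,0,0,0,0,0,0.8,-1.2,0,0,0,0,0,0.8,-1.2,0,0,0,0,0,0.8,-1.2,0,0,0,0,0,0.8,-1.2,0,0,0,0,0,0.8,-1.2,0,0,0,0,0,0.8,-1.2,0,0,0,0,0,0.8,-1.2,0,0,0,0,0,0.8,0,0,0,0,0,0,0.8]

```text
time_s: 22.9
eef_pos: [517.7, 10.0, 302.5]
orientation: [63.2, 89.9, 5.0]
ft_force: [-0.2, 0.1, -4.3]
width: 14.8
```

```bash
python3 - <<'E'
from h import *
np.set_printoptions(precision=2,suppress=True)
p,R,s=pose(); print(s["time_s"],p,jaw(),s["ft_force"],s["wrist_torque"],s["joint_pos"],R[:,0])
top=eyes.snapshot("top");side=eyes.snapshot("side")
d=np.array([447.6,275.8,299])
print(shift(d), "turn rad", np.radians(jaw()+17.7))
print("predicted bar/foot side",proj("side",p+[0,0,15]),proj("side",p-[0,0,123]))
a=cv2.resize(side[90:230,270:400],None,fx=4,fy=4,interpolation=3)
cv2.imwrite("pics/s6.png",a[:,:,::-1])
E
```

```text
22.9 [517.72  10.04 302.46] -58.22031015517393 [-0.25  0.08 -4.34] [ 0.01 -0.03 -0.01] [  3.11  16.19 -13.51 102.11   4.24  62.06 -70.09] [ 0.  0. -1.]
[  0.17   8.1  -26.26] turn rad -0.7071477640596783
predicted bar/foot side [325.2  141.69] [323.94 177.75]
```

View pics/s6.png

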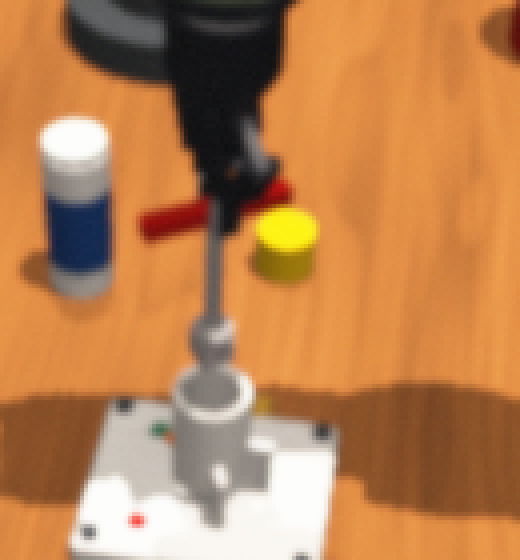

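The key is out and hangs straight, and the pointer stays at green. Next I check the bar's yaw in the grip from its ends, at about px (306,147) and (343,138).

```bash
python3 - <<'E'
from h import *
np.set_printoptions(precision=2,suppress=True)
p,R,s=pose(); side=eyes.snapshot("side"); hsv=cv2.cvtColor(side,cv2.COLOR_RGB2HSV).astype(int)[130:155,298:350]
m=((hsv[...,0]<6)|(hsv[...,0]>174))&(hsv[...,1]>150)&(hsv[...,2]>70)
ys,xs=np.nonzero(m); q=np.stack([xs+298,ys+130],1).astype(np.float32); r=cv2.minAreaRect(q); print(len(q),r,q.min(0),q.max(0))
def box(yaw):
    a=np.radians(yaw); u=np.array([np.cos(a),np.sin(a),0]);v=np.array([-u[1],u[0],0]);c=p+[0,0,15]
    P=np.array([proj("side",c+i*55*u+j*8*v+k*np.array([0,0,8])) for i in(-1,1) for j in(-1,1) for k in(-1,1)]); return P.min(0),P.max(0),cv2.minAreaRect(P.astype(np.float32))
for y in(22,27,32,37,42): print(y,box(y))
E
```

```text
140 ((323.3899230957031, 141.63304138183594), (6.992132186889648, 36.97209548950195), 73.3007583618164) [306. 134.] [341. 149.]
22 (array([305.13, 135.26]), array([345.73, 149.23]), ((325.4739990234375, 142.21640014648438), (8.419964790344238, 41.056007385253906), 81.7312240600586))
27 (array([305.34, 134.25]), array([345.4, 150.3]), ((325.4155578613281, 142.2383575439453), (8.450404167175293, 40.95824432373047), 78.37487030029297))
32 (array([305.71, 133.29]), array([344.92, 151.33]), ((325.3618469238281, 142.26637268066406), (8.479702949523926, 40.691673278808594), 74.89252471923828))
37 (array([306.23, 132.38]), array([344.3 , 152.32]), ((325.31451416015625, 142.29991149902344), (8.505692481994629, 40.26642608642578), 71.2483139038086))
42 (array([306.9 , 131.54]), array([343.54, 153.24]), ((325.20928955078125, 142.1814727783203), (8.524847030639648, 39.69562911987305), 66.86641693115234))
```

Call:
send_rows:
  steps: [0,0.3,-1.3,0,0,0,0.8,0,0.9,-2.9,0,0,0,0.8,0,0.9,-2.9,0,0,0,0.8,0,0.9,-2.9,0,0,0,0.8,0,0.9,-2.9,0,0,0,0.8,0,0.9,-2.9,0,0,0,0.8,0,0.9,-2.9,0,0,0,0.8,0,0.9,-2.9,0,0,0,0.8,0,0.9,-2.9,0,0,0,0.8,0,0.6,-1.7,0,0,0,0.8]

```text
time_s: 24.05
eef_pos: [446.2, 278.1, 300.3]
orientation: [-145.1, 89.9, 156.9]
ft_force: [0.1, -0.0, -4.3]
width: 14.8
```

Call:
send_rows:
  steps: [0,0,0,-0.07,0,0,0.8,0,0,0,-0.08,0,0,0.8,0,0,0,-0.08,0,0,0.8,0,0,0,-0.08,0,0,0.8,0,0,0,-0.08,0,0,0.8,0,0,0,-0.08,0,0,0.8,0,0,0,-0.08,0,0,0.8,0,0,0,-0.08,0,0,0.8,0,0,0,-0.08,0,0,0.8,0,0,0,0,0,0,0.8]

```text
time_s: 25.05
eef_pos: [447.3, 275.7, 300.3]
orientation: [-153.7, 89.9, -171.2]
ft_force: [0.3, -0.1, -4.3]
width: 14.8
```

```bash
python3 - <<'E'
from h import *
np.set_printoptions(precision=2,suppress=True)
p,R,s=pose(); print(s["time_s"],p,jaw(),s["ft_force"],s["wrist_torque"],shift((447.7,275.9,170)))
E
```

```text
25.05 [447.32 275.7  300.33] -17.41964037721692 [ 0.25 -0.15 -4.29] [-0.04 -0.01 -0.  ] [13.03  0.04  0.04]
```

The bar's yaw in the grip is unchanged to within 2°, so I'm lowering into the stand.

Call:
send_rows:
  steps: [1,0,0.04,0.015,0,0,0.8,1.5,0,0,0,0,0,0.8,1.5,0,0,0,0,0,0.8,1.5,0,0,0,0,0,0.8,1.5,0,0,0,0,0,0.8,1.5,0,0,0,0,0,0.8,1.5,0,0,0,0,0,0.8,1.5,0,0,0,0,0,0.8,1.0,0,0,0,0,0,0.8,0.5,0,0,0,0,0,0.8]

```text
time_s: 26.05
eef_pos: [447.8, 275.1, 169.6]
orientation: [-133.0, 89.9, -151.4]
ft_force: [0.9, 0.6, -4.9]
width: 14.8
```

Call:
send_rows:
  steps: [0.3,0,0,0,0,0,0.8,0.4,0,0,0,0,0,0.8,0.4,0,0,0,0,0,0.8,0.4,0,0,0,0,0,0.8,0.3,0,0,0,0,0,0.8,0.3,0,0,0,0,0,0.8,0.2,0,0,0,0,0,0.8,0.1,0,0,0,0,0,0.8,0,0,0,0,0,0,0.8,0,0,0,0,0,0,0.8]

```text
time_s: 27.05
eef_pos: [448.4, 275.2, 146.9]
orientation: [57.3, 90.0, 38.9]
ft_force: [0.1, 0.1, -3.9]
width: 14.6
```

Call:
send_rows:
  steps: [0.1,0,-0.07,0,0,0,0.8,0.1,0,0,0,0,0,0.8,0.1,0,0,0,0,0,0.8,0.1,0,0,0,0,0,0.8,0,0,0,0,0,0,0.8,0,0,0,0,0,0,0.8,0,0,0,0,0,0,0.8,0,0,0,0,0,0,0.8,0,0,0,0,0,0,0.8,0,0,0,0,0,0,0.8]

```text
time_s: 28.05
eef_pos: [447.7, 275.4, 142.9]
orientation: [13.1, 90.0, -5.3]
ft_force: [-1.9, -1.3, 5.6]
width: 14.7
```

Contact at the same height as before, so the bar is seated. Opening and rising.

Call:
send_rows:
  steps: [0,0,0,0,0,0,2.0,0,0,0,0,0,0,3.0,0,0,0,0,0,0,5.0,0,0,0,0,0,0,8.5,0,0,0,0,0,0,8.5,-0.5,0,0,0,0,0,8.5,-2,0,0,0,0,0,8.5,-3,0,0,0,0,0,8.5,-3,0,0,0,0,0,8.5,-3,0,0,0,0,0,8.5]

```text
time_s: 29.05
eef_pos: [447.5, 275.4, 259.4]
orientation: [97.0, 90.0, 78.6]
ft_force: [-0.2, -0.2, 0.3]
width: 84.7
```

Call:
send_rows:
  steps: [0,-3,3,0,0,0,8.5,0,-4,3,0,0,0,8.5,0,-4,3,0,0,0,8.5,0,-4,3,0,0,0,8.5,0,-4,3,0,0,0,8.5,0,-4,3,0,0,0,8.5,0,-4,2,0,0,0,8.5,0,-4,2,0,0,0,8.5,0,-4,2,0,0,0,8.5,0,-4,2,0,0,0,8.5]

```text
time_s: 30.05
eef_pos: [571.3, -178.6, 258.3]
orientation: [17.6, 90.0, -0.8]
ft_force: [1.4, 0.7, 0.4]
width: 84.8
```

```bash
python3 - <<'E'
from h import *
np.set_printoptions(precision=2,suppress=True)
p,R,s=pose(); print(s["time_s"],p,jaw(),s["ft_force"],s["joint_pos"]);
top=eyes.snapshot("top"); hsv=cv2.cvtColor(top,cv2.COLOR_RGB2HSV).astype(int)
def pts(f,b):
    h=hsv[b[1]:b[3],b[0]:b[2]]; ys,xs=np.nonzero(f(h[...,0],h[...,1],h[...,2])); return np.stack([xs+b[0],ys+b[1]],1).astype(np.float32)
q=pts(lambda h,s,v:((h<6)|(h>174))&(s>190)&(v>90),(210,200,290,260)); r=cv2.minAreaRect(q); print("bar",len(q),r,atz("top",r[0],166))
q=pts(lambda h,s,v:(h>24)&(h<36)&(s>150),(430,190,490,240)); 
if len(q): (c,rad)=cv2.minEnclosingCircle(q); print("cap",len(q),q.mean(0),c,rad,atz("top",q.mean(0),46)); P=atz("top",q.mean(0),46); print(shift((P[0],P[1],260)))
cv2.imwrite("pics/t7.png",cv2.resize(top[160:290,200:480],None,fx=2.8,fy=2.8,interpolation=3)[:,:,::-1])
E
```

```text
30.05 [ 571.27 -178.57  258.3 ] -18.39034231067644 [1.39 0.74 0.4 ] [ 25.02  26.81 -19.01  93.4    9.63  61.38 -15.11]
bar 72 ((243.5, 225.0), (42.69074630737305, 6.640782833099365), 18.434947967529297) [447.38 274.93 166.  ]
cap 279 [455.51 215.52] (456.3187561035156, 215.27499389648438) 10.411741256713867 [ 483.19 -298.9    46.  ]
[ -0.18 -13.43  -4.7 ]
```

View pics/t7.png

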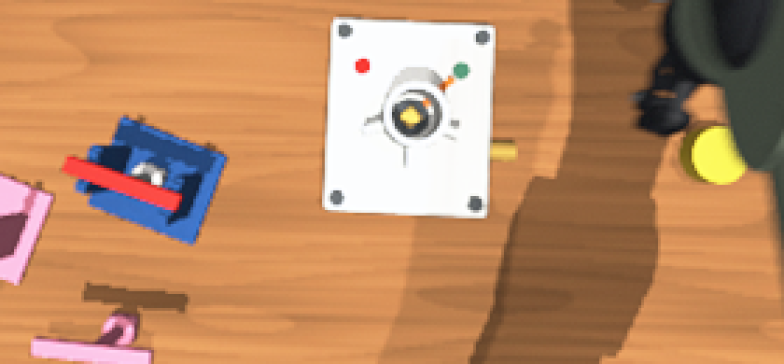

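Top view: the bar is back at (243,225), the same as at the start, and the pointer is at green. On to the cap, which measured at (485,−302).

Call:
send_rows:
  steps: [0.5,-1.0,-0.3,0,0,0,8.5,0.8,-2,-0.6,0,0,0,8.5,0.8,-2,-0.6,0,0,0,8.5,0.8,-2,-0.6,0,0,0,8.5,0.8,-2,-0.6,0,0,0,8.5,0.8,-2,-0.6,0,0,0,8.5,0.8,-2,-0.6,0,0,0,8.5,0.5,-1,-0.3,0,0,0,8.5,0.3,-0.5,-0.1,0,0,0,8.5,0,0,0,0,0,0,8.5]

```text
time_s: 31.1
eef_pos: [484.8, -300.4, 196.7]
orientation: [122.3, 90.0, 103.9]
ft_force: [-0.7, 0.0, 0.1]
width: 84.9
```

```bash
python3 - <<'E'
from h import *
np.set_printoptions(precision=2,suppress=True)
p,R,s=pose(); print(s["time_s"],p,jaw()); print(shift((484.9,-302.5,8)))
save("side","s8.png",(280,80,420,190),5)
print("pred cap top/rim",proj("side",(484.9,-302.5,46)),proj("side",(484.9,-302.5,0)))
E
```

```text
31.1 [ 484.8  -300.39  196.68] -18.388895310121157
[18.87 -0.2   0.08]
pred cap top/rim [342.44 146.86] [341.71 155.98]
```

View pics/s8.png

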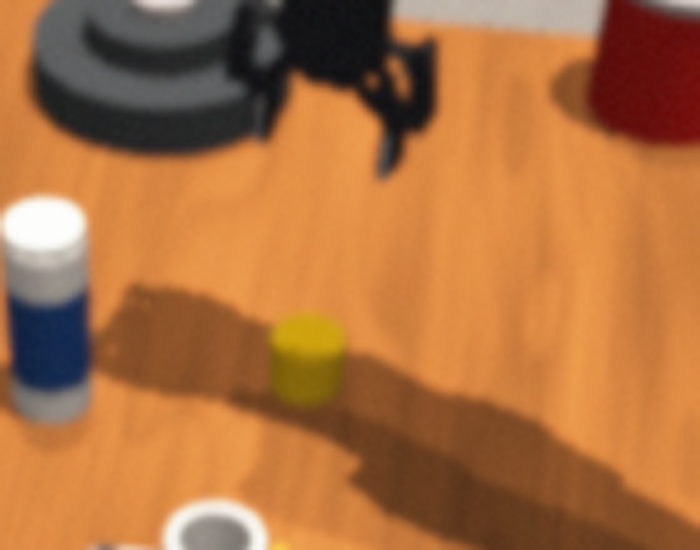

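The cap is at px (341.5,148), within 1 px of the prediction. Descending.

Call:
send_rows:
  steps: [2,-0.1,0.05,0,0,0,8.5,2.5,0,0,0,0,0,8.5,2.5,0,0,0,0,0,8.5,2.5,0,0,0,0,0,8.5,2.5,0,0,0,0,0,8.5,2,0,0,0,0,0,8.5,2,0,0,0,0,0,8.5,1.5,0,0,0,0,0,8.5,1.0,0,0,0,0,0,8.5,0.3,0,0,0,0,0,8.5]

```text
time_s: 32.15
eef_pos: [485.1, -301.3, 8.1]
orientation: [152.0, 90.0, 133.6]
ft_force: [0.5, 0.5, 1.2]
width: 84.6
```

Call:
send_rows:
  steps: [0,0,0,0,0,0,8.0,0,0,0,0,0,0,7.5,0,0,0,0,0,0,7.0,0,0,0,0,0,0,6.5,0,0,0,0,0,0,6.0,0,0,0,0,0,0,5.5,0,0,0,0,0,0,5.0,0,0,0,0,0,0,5.0,0,0,0,0,0,0,5.0,0,0,0,0,0,0,5.0]
  force: 40

```text
time_s: 33.15
eef_pos: [485.2, -302.0, 9.4]
orientation: [-15.1, 90.0, -33.5]
ft_force: [-0.7, 0.2, 10.5]
width: 56.9
```

Call:
send_rows:
  steps: [-0.5,0,0,0,0,0,5.0,-1,0,0,0,0,0,5.0,-2,0,0,0,0,0,5.0,-3,0,0,0,0,0,5.0,-3,0,0,0,0,0,5.0,-3,0,0,0,0,0,5.0,-3,0,0,0,0,0,5.0,-3,0,0,0,0,0,5.0,-2,0,0,0,0,0,5.0,-0.5,0,0,0,0,0,5.0]

```text
time_s: 34.15
eef_pos: [485.6, -302.2, 221.6]
orientation: [-12.5, 89.8, -30.9]
ft_force: [-0.4, 0.1, -2.2]
width: 57.1
```

```bash
python3 - <<'E'
from h import *
np.set_printoptions(precision=2,suppress=True)
p,R,s=pose(); print(s["time_s"],p,jaw(),s["ft_force"],s["width"]); print(shift((516.4,10.6,p[2])))
save("side","s9.png",(280,60,420,190),4.5)
c=p-[0,0,8]; print("pred rim, top",proj("side",c),proj("side",c+[0,0,46]))
E
```

```text
34.15 [ 485.56 -302.16  221.62] -18.40012959501071 [-0.4   0.07 -2.19] 57.106698317233025
[-0.05 30.65 -6.95]
pred rim, top [345.24 109.53] [346.17  97.98]
```

View pics/s9.png

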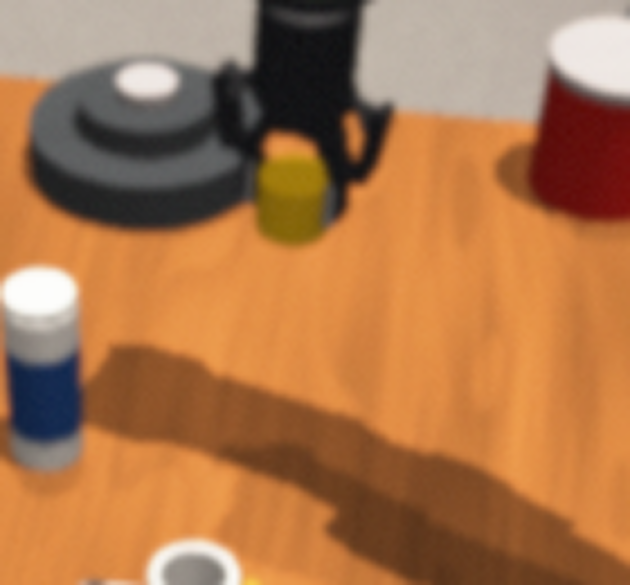

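Cap gripped (width 57) and level. Carrying it over the tower.

Call:
send_rows:
  steps: [0,1.5,-0.35,0,0,0,5.0,0,3,-0.7,0,0,0,5.0,0,3.8,-0.9,0,0,0,5.0,0,4,-0.9,0,0,0,5.0,0,4,-0.9,0,0,0,5.0,0,4,-0.9,0,0,0,5.0,0,4,-0.9,0,0,0,5.0,0,3.3,-0.7,0,0,0,5.0,0,2,-0.4,0,0,0,5.0,0,1,-0.3,0,0,0,5.0]

```text
time_s: 35.2
eef_pos: [514.8, 13.2, 217.8]
orientation: [174.7, 89.9, 156.5]
ft_force: [1.2, 0.1, -2.0]
width: 57.3
```

Call:
send_rows:
  steps: [0,0,0,0,0,0,5.0,0.5,0,0,0,0,0,5.0,1,0,0,0,0,0,5.0,1,0,0,0,0,0,5.0,1,0,0,0,0,0,5.0,0.8,0,0,0,0,0,5.0,0.5,0,0,0,0,0,5.0,0.4,0,0,0,0,0,5.0,0,0,0,0,0,0,5.0,0,0,0,0,0,0,5.0]

```text
time_s: 36.2
eef_pos: [515.6, 10.5, 166.9]
orientation: [33.2, 90.0, 14.8]
ft_force: [0.3, -0.2, -2.2]
width: 57.3
```

```bash
python3 - <<'E'
from h import *
np.set_printoptions(precision=2,suppress=True)
p,R,s=pose(); print(s["time_s"],p,jaw(),s["ft_force"],s["width"],R[:,0]); print(shift((516.4,10.6,150)))
im=eyes.snapshot("side");hsv=cv2.cvtColor(im,cv2.COLOR_RGB2HSV).astype(int)
m=(hsv[...,0]>22)&(hsv[...,0]<36)&(hsv[...,1]>150); m[:, :290]=0; m[:,360:]=0; m[195:]=0;m[:140]=0
ys,xs=np.nonzero(m); print("cap",len(xs),xs.min(),xs.max(),ys.min(),ys.max(),xs.mean())
for r in(196,200,204): 
    w=im[r,295:350].astype(int).sum(1); print(r,w.tolist())
E
```

```text
36.2 [515.63  10.54 166.95] -18.391598538765034 [ 0.33 -0.18 -2.25] 57.29452236945071 [ 0.  0. -1.]
[1.69 0.03 0.07]
cap 114 315 329 168 187 323.0175438596491
196 [381, 492, 570, 597, 600, 598, 604, 603, 599, 601, 594, 570, 504, 412, 340, 329, 361, 397, 387, 363, 362, 373, 383, 395, 415, 430, 455, 463, 474, 481, 476, 462, 446, 426, 391, 360, 385, 468, 554, 591, 600, 597, 591, 585, 576, 573, 571, 569, 570, 558, 546, 521, 469, 381, 276]
200 [509, 578, 596, 602, 598, 598, 596, 598, 593, 595, 596, 588, 580, 564, 555, 524, 473, 406, 367, 361, 369, 376, 380, 391, 404, 410, 419, 428, 438, 443, 444, 449, 444, 421, 379, 375, 468, 622, 707, 724, 723, 722, 726, 740, 752, 755, 753, 741, 697, 637, 607, 599, 581, 548, 496]
204 [588, 607, 602, 599, 600, 596, 599, 595, 598, 594, 590, 591, 589, 589, 592, 588, 575, 533, 442, 380, 367, 372, 381, 387, 399, 411, 423, 432, 439, 448, 450, 450, 449, 436, 427, 418, 423, 417, 430, 431, 427, 461, 579, 714, 752, 759, 759, 759, 759, 758, 757, 755, 752, 746, 734]
```

Call:
send_rows:
  steps: [0.3,0.03,0.08,0,0,0,5.0,0.3,0,0,0,0,0,5.0,0.3,0,0,0,0,0,5.0,0.2,0,0,0,0,0,5.0,0.2,0,0,0,0,0,5.0,0.1,0,0,0,0,0,5.0,0.1,0,0,0,0,0,5.0,0.1,0,0,0,0,0,5.0,0,0,0,0,0,0,5.0,0,0,0,0,0,0,5.0]

```text
time_s: 37.25
eef_pos: [516.4, 10.5, 150.8]
orientation: [146.5, 90.0, 128.2]
ft_force: [-0.2, 1.1, -0.7]
width: 57.4
```

Call:
send_rows:
  steps: [0.05,0,0,0,0,0,5.0,0.05,0,0,0,0,0,5.0,0.05,0,0,0,0,0,5.0,0.05,0,0,0,0,0,5.0,0,0,0,0,0,0,5.0,0,0,0,0,0,0,5.0,0,0,0,0,0,0,5.0,0,0,0,0,0,0,5.0,0,0,0,0,0,0,5.0,0,0,0,0,0,0,5.0]

```text
time_s: 38.25
eef_pos: [516.4, 10.6, 149.4]
orientation: [-12.0, 90.0, -30.4]
ft_force: [-4.0, -0.5, 13.3]
width: 57.4
```

Contact, and the cap is seated. Opening gently, then rising.

Call:
send_rows:
  steps: [-0.05,0,0,0,0,0,5.0,0,0,0,0,0,0,5.8,0,0,0,0,0,0,6.5,0,0,0,0,0,0,7.5,0,0,0,0,0,0,8.5,0,0,0,0,0,0,8.5,-0.5,0,0,0,0,0,8.5,-1,0,0,0,0,0,8.5,-2,0,0,0,0,0,8.5,-3,0,0,0,0,0,8.5]
  force: 20

```text
time_s: 39.25
eef_pos: [515.8, 10.6, 214.9]
orientation: [-166.4, 89.9, 175.2]
ft_force: [-0.3, 0.0, 0.5]
width: 84.9
```

Call:
send_rows:
  steps: [-3,0,0,0,0,0,8.5,-2,0,0,0,0,0,8.5,0,-3,0,0,0,0,8.5,0,-4,0,0,0,0,8.5,0,-4,0,0,0,0,8.5,0,-4,0,0,0,0,8.5,0,-4,0,0,0,0,8.5,0,-4,0,0,0,0,8.5,0,-3,0,0,0,0,8.5,0,0,0,0,0,0,8.5]

```text
time_s: 40.25
eef_pos: [432.7, -239.9, 265.1]
orientation: [-66.4, 89.9, -85.1]
ft_force: [0.1, 1.0, -0.7]
width: 85.1
```

```bash
python3 - <<'E'
from h import *
np.set_printoptions(precision=2,suppress=True)
p,R,s=pose(); print(s["time_s"],p,s["ft_force"])
top=eyes.snapshot("top"); side=eyes.snapshot("side")
hsv=cv2.cvtColor(top,cv2.COLOR_RGB2HSV).astype(int)
def pts(f,b):
    h=hsv[b[1]:b[3],b[0]:b[2]]; ys,xs=np.nonzero(f(h[...,0],h[...,1],h[...,2])); return np.stack([xs+b[0],ys+b[1]],1).astype(np.float32)
q=pts(lambda h,s,v:(h>22)&(h<36)&(s>150),(325,180,370,225)); c,r=cv2.minEnclosingCircle(q); print("cap",len(q),q.mean(0),c,r,atz("top",q.mean(0),186),atz("top",c,186))
q=pts(lambda h,s,v:((h<6)|(h>174))&(s>190)&(v>90),(210,200,290,260)); r=cv2.minAreaRect(q); print("bar",len(q),r,atz("top",r[0],166))
a=cv2.resize(top[150:260,210:400],(800*6//10,278),interpolation=3);b=cv2.resize(side[120:290,270:400],None,fx=2.3,fy=2.3,interpolation=3)
o=np.zeros((max(a.shape[0],b.shape[0]),a.shape[1]+b.shape[1],3),np.uint8);o[:a.shape[0],:a.shape[1]]=a;o[:b.shape[0],a.shape[1]:]=b
cv2.imwrite("pics/f10.png",o[:,:,::-1])
E
```

```text
40.25 [ 432.75 -239.86  265.06] [ 0.1   1.01 -0.74]
cap 389 [349.65 200.24] (349.92529296875, 200.1896514892578) 11.50103759765625 [514.98  10.34 186.  ] [515.13   9.67 186.  ]
bar 80 ((243.5, 225.0), (42.69074630737305, 6.640782833099365), 18.434947967529297) [447.38 274.93 166.  ]
```

View pics/f10.png

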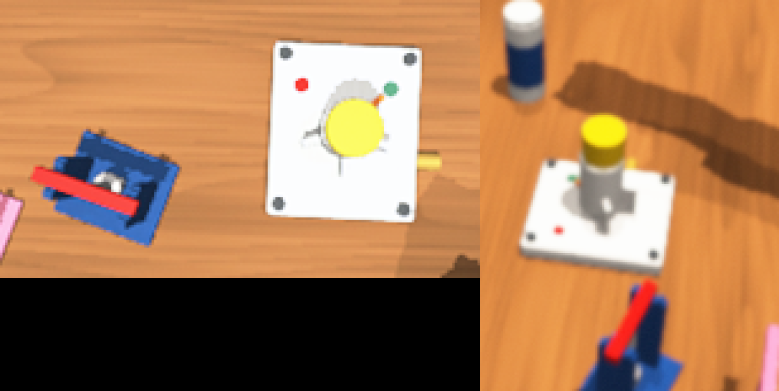

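The cap sits level and about 1–2 mm off centre on the tower (top view at (350,200)). The pointer is at green, the bar lies across the stand at (243,225), and the robot is clear.

```bash
python3 -c "
from h import *
print(robot.hand_in())"
```

```text
the job is handed in; nothing more can be done
None
```

The job is done and handed in at about 40 s of robot time. I took the red T-key off the blue stand and lowered it about 18 mm over the stem. I turned it clockwise until the torque rose to 0.34 N m at the stop, with the pointer at green. Then I hung the key back and set the yellow cap on the tower.

**Last checks**
- **Valve:** the pointer stays at the green mark in both pictures. The shut angle itself was not read directly.
- **Key:** the bar is within about 1 mm and 1° of where it lay at the start. It came to rest at the same height.
- **Cap:** level, with its centre about 1.5 mm from the tower axis.
- **Bystanders:** the spray can looks untouched. I did not re-measure the filter, bearing or spray can at the end, but no move went near them.
- **Robot:** clear of everything, with no contact force.

**Disagreements:** the side camera read about 1 px off from the top camera throughout. The offset was the same for cap and tower, so I took it as calibration error. One automatic pointer check by colour failed, so I checked the pointer by eye and by projecting its expected position instead.

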